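# Scan a tin into the kitchen stock

### The job

Book the tall tin into the kitchen stock: stand it upright on the scanner's pad, right up against both guide rails, turned so that the middle of its striped code panel looks squarely into the scanner's window. Then press the scanner's top key fully down to read it, let go, and leave the tin standing there. Handle the tin gently, keep it upright and do not shift the other things on the counter.

Things in the scene. Friction and masses are not known exactly. Their poses are not given: they have to be found in the camera images.
- tin: the tall food tin, the only one: upright steel cylinder, 58 mm in diameter, 102 mm high, dark green paper label, about 0.24 kg, loose. Origin: centre of its underside; z up its axis; +x points out through the middle of the white code panel with dark stripes (40 mm wide, 46 mm high). The ring pull on its lid is riveted on the code side, its loop over the centre. A 20 N grip holds it, at any yaw
- code (a point): middle of the tin's striped code panel, on its surface: 29 mm from the tin's axis along the tin's +x, 52 mm above its underside
- scanner: the stock scanner, fixed to the counter: grey foot plate (x -45 to 127, y -56 to 56 mm) with a white head (x 73 to 123, y -52 to 52 mm, 109 mm high) that has a dark window. Origin: on the counter under the seat centre, where the tin's axis belongs; +x points level from there to the window, z up. The tin stands on the black rubber pad (x -40 to 52, y -48 to 48 mm), 10 mm above the counter
- seat (a point): seat centre, on the pad, where the centre of the tin's underside belongs. Two straight black rubber rails (10 mm thick, 44 mm long, tops 35 mm above the counter) form a V open towards the scanner's -x; their middles lie 34 mm from the seat centre, 50 degrees either side of +x, each square to that direction: the tin touching both has its axis at the seat centre
- window (a point): middle of the dark window's glass, 73 mm from the seat centre along the scanner's +x, 66 mm above the counter
- key (a joint): travel of the scanner's top key in m: 0 up, 0.006 fully down; it springs back when let go and takes about 4.5 N to push fully down
- key_top (a point): middle of the upper face of the round grey key (32 mm in diameter) on top of the scanner's head, 122 mm above the counter when up; it is pushed straight down by 6 mm, until its face is 4 mm above the collar round it
- spice_jar: bystander: glass jar of chilli with a red cap, 65 mm wide, 82 mm high, loose; origin under its centre
- tumbler: bystander: plain steel tumbler, 68 mm wide, 98 mm high, loose; origin under its centre
- black_bowl: bystander: black bowl, 112 mm wide, 46 mm high, loose; origin under its centre
- onion: bystander: red onion, 54 mm wide, 57 mm high, loose; origin under its centre

How it is judged:
On the way, in this order (a step that is already met when the one before it is completed fails the run):
1. the tin stands on the pad against both rails with its code panel facing the window (horizontal distance between tin and seat below 0.008 m and height (world z) of tin between 0.006 and 0.013 m and angle between tin's own z axis and vertical below 0.08 rad and angle between the x axis of tin and the x axis of scanner, either way round below 0.35 rad and x of code in the frame of scanner above 0.015 m), for 0.3 s.
2. the key is pressed down while the tin stands so (all of step 1 and value of joint key above 0.0045 m), for 0.05 s.
At the end, for the whole second after the job is handed in: the tin stands upright (within 4.5 degrees) on the scanner's pad, its axis within 8 mm of the seat centre, its code panel facing the window within 20 degrees, at rest and let go; the key has been pressed (at least 4.5 mm) while the tin stood so, and is up again (within 1.5 mm) (all of step 1 and value of joint key below 0.0015 m and linear speed of tin below 0.01 m/s and contact force between the fingers and tin below 0.1 N); the robot touches nothing.
It fails at once if the tin is tipped over (tilted more than 40 degrees) (angle between tin's own z axis and vertical above 0.7 rad).
It fails at once if the tin is banged against the scanner (more than 60 N) (contact force between tin and scanner above 60 N).
It fails at once if another thing on the counter is shifted by more than 30 mm (distance of any of spice_jar, tumbler, black_bowl, onion from where it was at the start of the episode above 0.03 m).
It also fails if it takes over 45 s, if anything falls off the work surface, if the arm or the gripper's body presses on something with over 40 N, if the wrist force passes 120 N, or if a joint passes its speed limit or range.

### The arm

A 6-joint arm with a two-finger parallel gripper is mounted at the origin on a cart in front of the work surface, level with it; the furniture and walls round the work are solid. World frame = base frame: x ahead of the robot, y to its left, z up, the work surface at z = 0. Lengths are in m, angles in rad, forces in N, time in s.
With the tool pointing down it reaches from about 0.25 to 0.775 m from the base axis. Payload 4 kg.
Tool frame: the origin (TCP) lies midway between the tips of the shut fingers; the grasp point (between the pads) lies 19 mm behind it (robot.tcp_to_grasp is the z of the grasp point in the tool frame, in m); z points along the fingers, y is the line along which they close (so a half turn about z gives the same grasp; the last joint's range is limited). The gripper opens to 94 mm and grips with 3 to 60 N. Pads are 16 mm wide; open, the fingers measure 119 mm over their backs; the gripper's body (75 mm by 177 mm) begins 78 mm behind the grasp point.
Start: joints at [1.134, 0.087, 1.371, -0, 1.684, -0.103], TCP at [0.18, 0.52, 0.206] pointing down, gripper open.
Joint ranges: [-3.1, 3.1], [-0.76, 2.03], [0.27, 2.55], [-1.08, 4.22], [0.17, 2.65], [-2.57, 2.57]. Speed limits (rad/s): [2.79, 2.79, 3.14, 3.14, 3.14, 3.14].

### API

Orientations are given as [roll, pitch, yaw] about the fixed x, y, z axes, in that order (R = Rz(yaw) Ry(pitch) Rx(roll)).
In Python, from bench import robot gives the robot as it stands. The module is installed in compiled form; this text tells all that it offers.
- The arm moves only by the tool move_arm, never from a script. Its argument "motion" is one flat list of numbers, 7 for each row, row after row: the turn, a rotation vector about the tool's x, y, z in units of 45 degrees (1.0 is 45 degrees), then the shift along the tool's x, y, z in units of 100 mm (1.0 is 100 mm), then the opening, from 0 (shut) to 1 (fully open). A call has 1 to 12 rows; each row shifts and turns the commanded pose from where the row before left it, along the tool's axes as they then stand; what a row does not reach is not made up. A row lasts 1/12 s, in which the tool goes at most 41.7 mm and 7.16 degrees, less where a joint would pass 70% of its speed; a pose out of reach is approached as far as the arm can. A call with a number of a shift or a turn outside -1 to 1 is refused whole. A call with a gripper value outside its range is refused whole. The fingers move at their own pace and stop on an object; the grip force is fixed at half the most. Time passes only in rows, so rows that do not move let the fingers close. It gives the time, the measured TCP pose, the force, the opening and the grip force at its end, in the units of the state.
- robot.get_obs(): the state, without advancing time (a new reading comes with each control period).
- robot.snapshot(name): name is "scene" or "top" or "wrist"; returns the picture (480x640x3 uint8, red, green, blue); there is no depth.
- robot.get_calibration(name): a dict with "fx", "fy", "cx", "cy" (pixels), "k1" (the pictures are not rectified: a ray, as slopes to the right and down, at radius r is drawn at 1 + k1 r^2 times it, then the intrinsics apply), "R" (3x3) and "t" (3): a world point X has camera coordinates R X + t. Camera axes: x right, y down, z forward; pixel columns grow to the right and rows downward; lengths in m; the calibration is good to about 2 mm. A picture is of the moment at which its call begins: read the wrist's pose just before it. get_calibration takes no time and is no camera call; for the wrist camera it gives the pose at the moment of the call.
- robot.close_job(): hands the job in; it is judged then, once.
The state is a dict: "time": time; "joint_positions": joint angles; "qvel": joint speeds; "joint_torque": joint torques, N m; "tool_pos": TCP position; "ee_rot": TCP orientation; "wrist_force": force on the tool from outside, world axes, zero at the start; "wrist_torque": the same for the moment, N m; "width": finger opening in m; "finger_force": force on a finger pad.
Only numpy, scipy, OpenCV 4.12 (cv2) and the standard library are available. Lean on these libraries where they do the work, as an engineer would, in place of code of your own. Each camera call takes 0.05 s, during which the arm holds its last target. There are 200 camera calls.

## Working session

There is one attempt and no reset: what is moved stays moved. The work goes in short steps, Python scripts to look and compute and a tool call to move; the robot and the scene stay as the last step left them, time stands still between calls to the robot, and variables do not carry over. Pictures are saved under pics/ and viewed, at most 10 in all, crops included, and the job is handed in when it is done.

Besides the shell and the picture viewer there is one more tool, called after ">>>" as name(argument=value, ...) on one line, values as JSON. move_arm: Moves the arm, as the interface text tells. Shifts and turns lie within -1 to 1; 1 stands for 100 mm of shift or 45 degrees of turn. Its arguments: {"type":"object","properties":{"motion":{"type":"array","items":{"type":"number"}}},"required":["motion"]}

```bash
mkdir -p pics; cat > h.py <<'E'
import numpy as np, cv2
from bench import robot
from scipy.spatial.transform import Rotation as Ro
def snap(n,f):
    c=robot.get_calibration(n); im=robot.snapshot(n); cv2.imwrite('pics/'+f+'.png',im[:,:,::-1]); np.save('pics/'+f+'.npy',np.array(c,dtype=object),allow_pickle=True); return im,c
def load(f): return cv2.imread('pics/'+f+'.png'), np.load('pics/'+f+'.npy',allow_pickle=True).item()
def ray(c,u,v):
    K=np.array([[c['fx'],0,c['cx']],[0,c['fy'],c['cy']],[0,0,1.]])
    p=cv2.undistortPoints(np.array([[[u,v]]],float),K,np.array([c['k1'],0,0,0.]))[0,0]
    R=np.array(c['R']);o=-R.T@np.array(c['t']); d=R.T@np.array([p[0],p[1],1]); return o,d/np.linalg.norm(d)
def onz(c,u,v,z):
    o,d=ray(c,u,v); return o+d*(z-o[2])/d[2]
def proj(c,X):
    p=np.array(c['R'])@np.array(X)+np.array(c['t']); x,y=p[:2]/p[2]; s=1+c['k1']*(x*x+y*y)
    return c['fx']*x*s+c['cx'],c['fy']*y*s+c['cy']
def tri(*rs):
    A=0;b=0
    for o,d in rs:
        M=np.eye(3)-np.outer(d,d);A=A+M;b=b+M@o
    X=np.linalg.solve(A,b); return X,[float(np.linalg.norm(np.cross(X-o,d))) for o,d in rs]
E
python3 -c "
from h import *
for n in ['scene','top','wrist']:
    im,c=snap(n,n+'0'); R=np.array(c['R']);print(n,-R.T@np.array(c['t']),R[2],c['fx'],c['k1'])
o=robot.get_obs();print(o['tool_pos'],o['ee_rot'],o['time'],o['width'],robot.tcp_to_grasp)
"
```

```text
scene [ 0.23101486 -0.39937678  0.74414878] [ 0.38997432  0.57664046 -0.71791769] 502.3543324967223 -0.045409829978905206
top [0.35285078 0.09521835 1.26874496] [ 0.17541939  0.00455469 -0.98448326] 617.7958503388377 -0.15521358256558965
wrist [0.10214365 0.54663148 0.38290434] [ 0.26559175 -0.09359266 -0.95953188] 389.4244006125157 -0.04739727798855094
[0.18002714 0.51925415 0.20456019] [-3.13984776e+00 -1.62834180e-04  2.80782318e+00] 0.15 0.09433366668901605 -0.0188
```

View pics/top0.png

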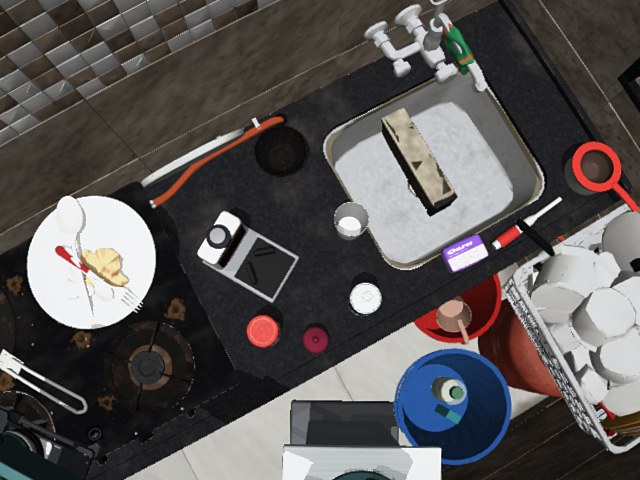

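View pics/scene0.png

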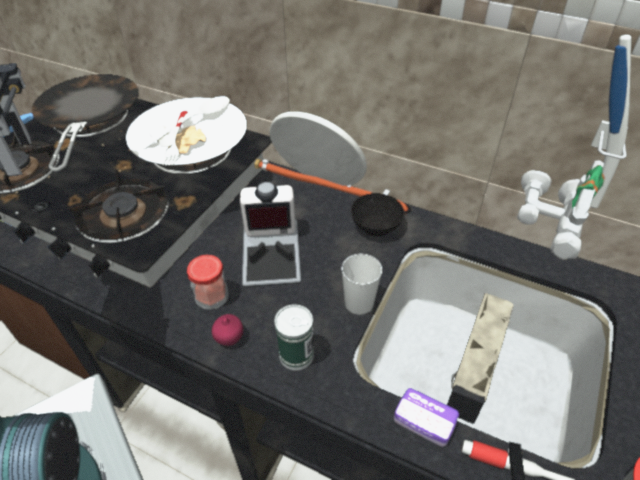

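The top view shows the tin lid near (366,298), the scanner key near (218,235) and its pad near (262,268). The jar is at (263,331), the onion at (316,339), the tumbler at (351,220) and the bowl at (281,150). The scene view shows the tin with its lid near (294,320), the scanner window at (268,218) and the key at (266,190). I'll zoom in on the tin and scanner.

```bash
python3 -c "
from h import *
a,ca=load('top0');b,cb=load('scene0')
r=lambda im,x,y,w,h:cv2.resize(im[y:y+h,x:x+w],(400,300),interpolation=cv2.INTER_CUBIC)
cv2.imwrite('pics/c1.png',np.vstack([np.hstack([r(a,326,268,80,60),r(b,248,295,100,75)]),np.hstack([r(a,185,200,128,96),r(b,220,175,160,120)])]))
for n,p,q in [('lid',(366,298),(294,320)),('key',(218,234),(266,190))]:
    print(n,tri(ray(ca,*p),ray(cb,*q)))
for n,p,z in [('jar',(263,331),.08),('onion',(316,339),.03),('tumbler',(351,220),.098),('bowl',(281,150),.046)]: print(n,onz(ca,*p,z))
"
```

```text
lid (array([0.44371625, 0.00520552, 0.0991989 ]), [0.0007387300764913076, 0.0007387300764914387])
key (array([0.55723414, 0.2905711 , 0.10991904]), [0.001524254379755182, 0.0015242543797551677])
jar [0.37740313 0.20022623 0.08      ]
onion [0.36492191 0.09877883 0.03      ]
tumbler [0.59334753 0.03544726 0.098     ]
bowl [0.74907015 0.17886666 0.046     ]
```

View pics/c1.png

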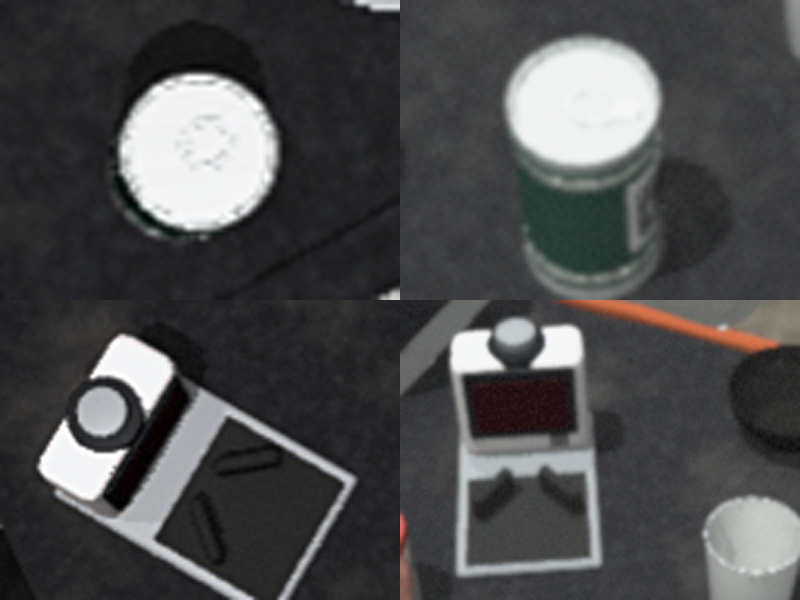

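The tin's code panel shows at the right edge in the scene view, with its left edge near scene pixel (305.5,349). The scanner's V of rails opens towards the lower right in the top view. Next I'll work out the tin pose and the scanner pose.

```bash
python3 -c "
from h import *
a,ca=load('top0');b,cb=load('scene0')
def lid(im,x,y,w,h,t=150):
    m=(cv2.cvtColor(im,cv2.COLOR_BGR2GRAY)>t).astype(np.uint8); k=np.zeros_like(m);k[y:y+h,x:x+w]=m[y:y+h,x:x+w]
    cs,_=cv2.findContours(k,0,1); return max(cs,key=cv2.contourArea)
ea=cv2.fitEllipse(lid(a,340,275,50,48)); lb=lid(b,270,300,50,38); eb=cv2.fitEllipse(cv2.convexHull(lb)); print(ea,eb)
X,e=tri(ray(ca,*ea[0]),ray(cb,*eb[0]));print('lid',X,e, 'top only', onz(ca,*ea[0],.102), onz(cb,*eb[0],.102))
C=onz(ca,*ea[0],.102)[:2]
for u,v in [(304,349),(305.5,349),(307,349)]:
    o,d=ray(cb,u,v); f=o[:2]-C; A=d[:2]@d[:2];B=f@d[:2];D=B*B-A*(f@f-.029**2)
    s=(-B-np.sqrt(D))/A; P=o+s*d; print('edge',P,np.degrees(np.arctan2(*(P[:2]-C)[::-1])),'code=+39.5')
for n,im,(x,y,w,h) in [('top',a,(190,205,115,100)),('scene',b,(235,178,72,112))]:
    c=lid(im,x,y,w,h,110); hu=cv2.convexHull(c); print(n,cv2.approxPolyDP(hu,2.5,True)[:,0].tolist())
"
```

```text
((365.21844482421875, 297.9064025878906), (30.089284896850586, 30.409238815307617), 78.1457290649414) ((293.1416931152344, 320.18597412109375), (32.031803131103516, 38.152671813964844), 82.98806762695312)
lid [0.44354391 0.00671782 0.09727628] [0.0002376087526292587, 0.00023760875262927812] top only [0.44295468 0.0071558  0.102     ] [0.44222053 0.00368772 0.102     ]
edge [ 0.44413726 -0.02182008  0.0516541 ] -87.66291580878081 code=+39.5
edge [ 0.44703193 -0.02155615  0.04871765] -81.91772721010913 code=+39.5
edge [ 0.4501563  -0.02093578  0.04510172] -75.62118725393086 code=+39.5
top [[205, 238], [249, 228], [298, 258], [271, 302], [204, 263], [197, 252]]
scene [[290, 185], [300, 280], [243, 285], [240, 189], [263, 182]]
```

```bash
python3 -c "
from h import *
a,ca=load('top0');b,cb=load('scene0')
P=[]
for p,q in [((298.5,258),(300,280.5)),((271,302),(243.5,285))]:
    X,e=tri(ray(ca,*p),ray(cb,*q));print(X,e,onz(ca,*p,.008),onz(cb,*q,.008)); P.append(onz(ca,*p,.008))
d=P[1]-P[0];print(np.linalg.norm(d)); x=np.array([d[1],-d[0],0]);x/=np.linalg.norm(x)
if x[1]<0:x=-x
S=(P[0]+P[1])/2+.045*x; print('yaw',np.degrees(np.arctan2(x[1],x[0])),'seat',S)
for z in (.122,):
  k=onz(ca,218.5,234.5,z); print('key',k,S+.098*x, np.degrees(np.arctan2(*(k-S)[[1,0]])), np.linalg.norm((k-S)[:2]))
"
```

```text
[0.53216051 0.13780796 0.00240083] [0.0016409509938181586, 0.0016409509938182622] [0.5298284 0.1382004 0.008    ] [0.53147306 0.13330619 0.008     ]
[ 0.43968423  0.19275039 -0.00364485] [0.0008463484762977123, 0.0008463484762976591] [0.43808403 0.19209383 0.008     ] [0.43724265 0.18332061 0.008     ]
0.10640268334564632
yaw 59.568727823062034 seat [0.50674891 0.2039478  0.008     ]
key [0.55559881 0.28704918 0.122     ] [0.55638635 0.28844706 0.008     ] 59.551496843199075 0.09639580982336184
```

>>> move_arm(motion=[0, 0, 0.128, 0, 0, 0, 1, 0, 0, 0.128, 0, 0, 0, 1, 0, 0, 0.128, 0, 0, 0, 1, 0, 0, 0.128, 0, 0, 0, 1, 0, 0, 0, -0.3, -0.11, 0, 1, 0, 0, 0, -0.3, -0.11, 0, 1, 0, 0, 0, -0.3, -0.11, 0, 1, 0, 0, 0, -0.3, -0.11, 0, 1, 0, 0, 0, -0.3, -0.11, 0, 1, 0, 0, 0, -0.3, -0.11, 0, 1, 0, 0, 0, -0.3, -0.11, 0, 1, 0, 0, 0, -0.3, -0.11, 0, 1])

```text
time: 1.15
tool_pos: [0.2992, 0.2918, 0.2052]
ee_rot: [-3.141, -0.0, 2.406]
wrist_force: [0.7, 0.3, -0.1]
width: 0.094
finger_force: 0.0
```

```bash
cat >> h.py <<'E'
def plan(x,y,z,yaw,n=1):
    o=robot.get_obs(); p=np.array(o['tool_pos']); R=Ro.from_euler('xyz',o['ee_rot']); cy=np.degrees(o['ee_rot'][2])
    T=Ro.from_euler('xyz',[np.pi,0,np.radians(yaw)])
    print('t',o['time'],'pos',p.round(4),'rpy',np.degrees(o['ee_rot']).round(2),'F',np.array(o['wrist_force']).round(1),'w',o['width'],'ff',np.round(o['finger_force'],1))
    print('turn',((R.inv()*T).as_rotvec()/np.radians(45)/n).round(3),'shift in final frame',(T.inv().apply(np.array([x,y,z])-p)*10/n).round(3),'in now frame',(R.inv().apply(np.array([x,y,z])-p)*10/n).round(3))
E
python3 -c "
from h import *
plan(.443,.006,.205,138)"
```

```text
t 1.15 pos [0.2992 0.2918 0.2052] rpy [-179.99   -0.    137.86] F [ 0.7  0.3 -0.1] w 0.09402698989888601 ff 0.0
turn [-0.    -0.    -0.003] shift in final frame [-2.981e+00 -1.162e+00  2.000e-03] in now frame [-2.984e+00 -1.155e+00  2.000e-03]
```

>>> move_arm(motion=[0, 0, 0, -0.28, -0.11, 0, 1, 0, 0, 0, -0.28, -0.11, 0, 1, 0, 0, 0, -0.28, -0.11, 0, 1, 0, 0, 0, -0.28, -0.11, 0, 1, 0, 0, 0, -0.28, -0.11, 0, 1, 0, 0, 0, -0.28, -0.11, 0, 1, 0, 0, 0, -0.28, -0.11, 0, 1, 0, 0, 0, -0.28, -0.11, 0, 1, 0, 0, 0, -0.28, -0.11, 0, 1, 0, 0, 0, -0.28, -0.11, 0, 1, 0, 0, 0, 0, 0, 0, 1])

```text
time: 2.07
tool_pos: [0.434, 0.0198, 0.2047]
ee_rot: [-3.14, 0.001, 2.4]
wrist_force: [0.1, -0.4, -0.2]
width: 0.0942
finger_force: 0.0
```

```bash
python3 -c "
from h import *
plan(.443,.006,.205,138)
snap('wrist','w1')"
```

```text
t 2.0667 pos [0.434  0.0198 0.2047] rpy [-1.7988e+02  6.0000e-02  1.3750e+02] F [ 0.1 -0.4 -0.2] w 0.09422699748634651 ff 0.0
turn [-0.003  0.001 -0.011] shift in final frame [-0.159 -0.042 -0.003] in now frame [-0.159 -0.041 -0.003]
```

View pics/w1.png

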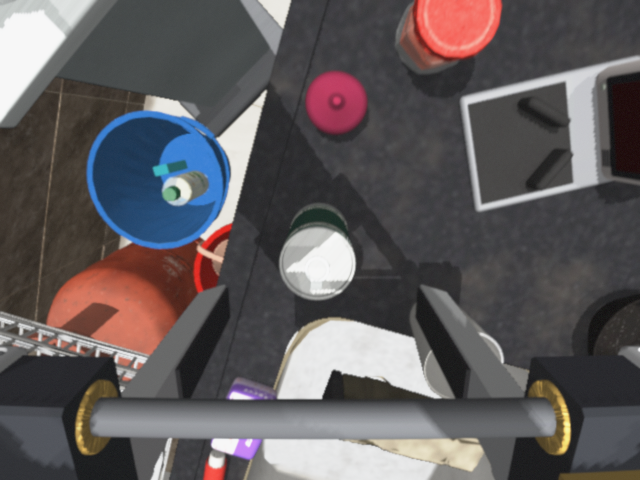

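The wrist view shows the tin lid at about (318,261) and the scanner's front foot corners near (462,98) and (480,209). Next I'll measure these again.

```bash
python3 -c "
from h import *
w,c=load('w1'); a,ca=load('top0'); b,cb=load('scene0')
g=cv2.cvtColor(w,cv2.COLOR_BGR2GRAY)
k=np.zeros_like(g); k[215:305,272:365]=(g>105)[215:305,272:365]
cs,_=cv2.findContours(k,0,1); h=cv2.convexHull(max(cs,key=cv2.contourArea)); e=cv2.fitEllipse(h); print(e)
print('tin', onz(c,*e[0],.102), tri(ray(c,*e[0]),ray(ca,365.2,297.9)), tri(ray(c,*e[0]),ray(ca,365.2,297.9),ray(cb,293.1,320.2)))
k=np.zeros_like(g); k[50:215,455:600]=(g>110)[50:215,455:600]
cs,_=cv2.findContours(k,0,1); h=cv2.convexHull(max(cs,key=cv2.contourArea)); print(cv2.approxPolyDP(h,3,True)[:,0].tolist())
for n,(p,q,r) in {'R':((298.5,258),(300,280.5),(480,209)),'L':((271,302),(243.5,285),(461,98))}.items(): print(n,onz(c,*r,.008),tri(ray(c,*r),ray(ca,*p)),tri(ray(c,*r),ray(ca,*p),ray(cb,*q)))
r=cv2.resize(w[205:325,248:408],(640,480),interpolation=cv2.INTER_CUBIC); cv2.imwrite('pics/c2.png',r)
"
```

```text
((317.3162841796875, 262.60931396484375), (73.8421401977539, 77.25257110595703), 80.41142272949219)
tin [0.44146812 0.00756798 0.102     ] (array([0.4431123 , 0.00648721, 0.09640602]), [0.0004012848646158128, 0.0004012848646157843]) (array([0.44319065, 0.00659826, 0.09738428]), [0.0006128374625680103, 0.00027757739902577037, 0.00046264849002458186])
[[599, 64], [599, 182], [476, 210], [461, 98]]
R [0.53139886 0.14056892 0.008     ] (array([0.52840468, 0.13857469, 0.01587122]), [0.0007170042665555372, 0.0007170042665554447]) (array([0.53285887, 0.13932477, 0.00184256]), [0.0024422062569346118, 0.002327708394823224, 0.0018567743218621548])
L [0.43613683 0.18905941 0.008     ] (array([ 0.43881498,  0.19331649, -0.00648316]), [0.0002712568203091727, 0.0002712568203092177]) (array([ 0.43916833,  0.19271341, -0.00376045]), [0.0010458895055189263, 0.0004054074215109962, 0.0013498270976776152])
```

View pics/c2.png

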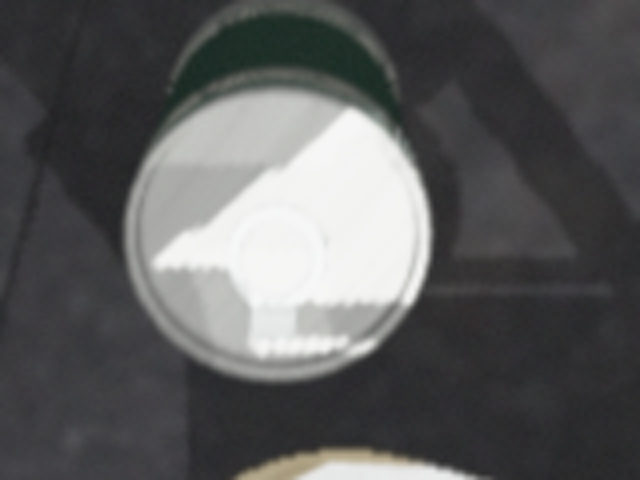

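The lid crop shows the ring pull loop at (278,250), with its rivet tab straight down at (275,325). The code therefore faces tool -x, about -42°, which agrees with the scene estimate. Next I align over the tin and go down.

```bash
python3 -c "
from h import *
plan(.443,.0067,.056,138)"
```

```text
t 2.1167 pos [0.4331 0.0219 0.2048] rpy [-1.7994e+02 -6.0000e-02  1.3758e+02] F [-0.1  0.1 -0.1] w 0.09370093592389078 ff 0.0
turn [-0.001 -0.001 -0.009] shift in final frame [-0.176 -0.047  1.488] in now frame [-0.178 -0.044  1.488]
```

>>> move_arm(motion=[0, 0, -0.01, -0.17, -0.045, 0, 1, 0, 0, 0, 0, 0, 0, 1, 0, 0, 0, 0, 0, 0, 1, 0, 0, 0, 0, 0, 0.25, 1, 0, 0, 0, 0, 0, 0.25, 1])

```text
time: 2.53
tool_pos: [0.4431, 0.0103, 0.1568]
ee_rot: [3.138, 0.003, 2.415]
wrist_force: [-0.2, -0.3, -0.9]
width: 0.094
finger_force: 0.0
```

```bash
python3 -c "
from h import *
plan(.443,.0067,.056,138)
print(robot.get_obs()['tool_pos'])"
```

```text
t 2.5333 pos [0.4431 0.0103 0.1568] rpy [179.81   0.19 138.35] F [-0.2 -0.3 -0.9] w 0.09400727826238446 ff 0.0
turn [0.004 0.004 0.008] shift in final frame [-0.023 -0.028  1.008] in now frame [-0.02  -0.032  1.008]
[0.44313253 0.0103492  0.15676414]
```

>>> move_arm(motion=[0, 0, 0, -0.01, -0.015, 0.2, 1, 0, 0, 0, 0, 0, 0.2, 1, 0, 0, 0, 0, 0, 0.2, 1, 0, 0, 0, 0, 0, 0.2, 1, 0, 0, 0, 0, 0, 0.2, 1, 0, 0, 0, 0, 0, 0, 1, 0, 0, 0, 0, 0, 0, 1])

```text
time: 3.12
tool_pos: [0.4407, 0.0086, 0.0548]
ee_rot: [-3.14, -0.003, 2.415]
wrist_force: [-0.1, -0.3, 0.1]
width: 0.094
finger_force: 0.0
```

```bash
python3 -c "
from h import *
plan(.443,.0067,.056,138)
im,c=snap('wrist','w2')"
```

```text
t 3.1167 pos [0.4407 0.0086 0.0548] rpy [-1.7993e+02 -1.5000e-01  1.3836e+02] F [-0.1 -0.3  0.1] w 0.09395168707028313 ff 0.0
turn [-0.002 -0.003  0.008] shift in final frame [-0.029  0.001 -0.012] in now frame [-0.029  0.001 -0.012]
```

View pics/w2.png

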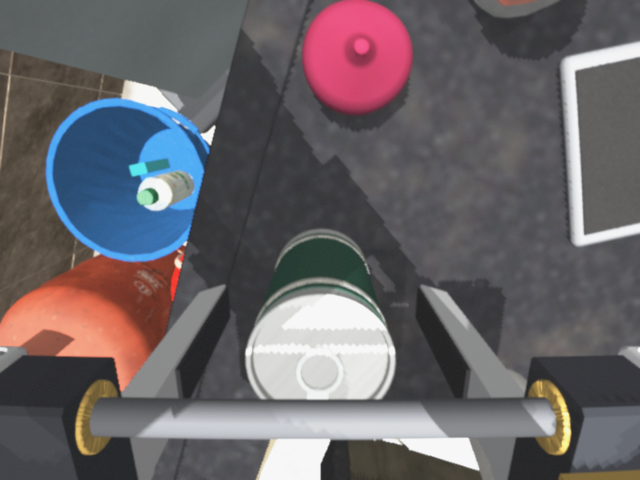

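The tin sits centred between the fingers, lid centre near (320,350), with its ring tab pointing straight down the image. Checking the fore-aft centring, then I'll close.

```bash
python3 -c "
from h import *
im,c=load('w2'); print(proj(c,[.4407,.0086,.102]), onz(c,320.5,351,.102))"
```

```text
(np.float64(322.1003732680521), np.float64(354.95018724298507)) [0.43899947 0.00929007 0.102     ]
```

>>> move_arm(motion=[0, 0, 0, -0.02, 0, 0, 1, 0, 0, 0, 0, 0, 0, 0.6, 0, 0, 0, 0, 0, 0, 0.5, 0, 0, 0, 0, 0, 0, 0.4, 0, 0, 0, 0, 0, 0, 0.3, 0, 0, 0, 0, 0, 0, 0, 0, 0, 0, 0, 0, 0, 0, 0, 0, 0, 0, 0, 0, 0, 0, 0, 0, 0, 0, 0, 0, 0, 0, 0, 0, 0, 0, 0])

```text
time: 4.0
tool_pos: [0.4435, 0.0058, 0.0556]
ee_rot: [-3.141, 0.0, 2.413]
wrist_force: [-0.1, -1.0, 1.4]
width: 0.0576
finger_force: 30.0
```

>>> move_arm(motion=[0, 0, 0, 0, 0, -0.1, 0, 0, 0, 0, 0, 0, -0.25, 0, 0, 0, 0, 0, 0, -0.25, 0, 0, 0, 0, 0, 0, -0.25, 0, 0, 0, 0, 0, 0, -0.25, 0, 0, 0, 0, 0, 0, 0, 0, 0, 0, 0, 0, 0, 0, 0])

```text
time: 4.58
tool_pos: [0.4444, 0.006, 0.1666]
ee_rot: [3.139, 0.002, 2.414]
wrist_force: [-0.3, -0.9, -2.4]
width: 0.0577
finger_force: 30.0
```

```bash
python3 -c "
from h import *
plan(.472,.143,.165,-120.5)
w,c=snap('wrist','w3'); o=robot.get_obs()
g=cv2.cvtColor(w,cv2.COLOR_BGR2GRAY)
k=np.zeros_like(g); k[260:398,240:400]=(g>105)[260:398,240:400]
cs,_=cv2.findContours(k,0,1); h=cv2.convexHull(max(cs,key=cv2.contourArea)); print(cv2.boundingRect(h))
r=cv2.resize(w[230:410,200:440],(720,540),interpolation=cv2.INTER_CUBIC); cv2.imwrite('pics/c3.png',r)
p=np.array(o['tool_pos']);R=Ro.from_euler('xyz',o['ee_rot'])
for dx in (0,.002,.004,.006):
  print(dx,[np.round(proj(c,p+R.apply([dx+a,b,-.046])),1).tolist() for a,b in [(0,0),(.029,0),(-.029,0),(0,.029),(0,-.029)]])
"
```

```text
t 4.5833 pos [0.4444 0.006  0.1666] rpy [1.7987e+02 1.4000e-01 1.3829e+02] F [-0.3 -0.9 -2.4] w 0.057698783119037825 ff 30.0
turn [-1.000e-03  5.000e-03 -2.249e+00] shift in final frame [-1.32   0.458  0.016] in now frame [0.705 1.206 0.017]
(248, 267, 152, 131)
0 [[320.6, 349.1], [320.5, 280.1], [320.6, 410.2], [394.5, 348.9], [246.6, 349.0]]
0.002 [[320.5, 344.6], [320.5, 275.0], [320.6, 406.2], [394.7, 344.4], [246.3, 344.5]]
0.004 [[320.5, 340.1], [320.5, 269.9], [320.6, 402.2], [395.0, 339.9], [246.0, 339.9]]
0.006 [[320.5, 335.5], [320.5, 264.8], [320.6, 398.2], [395.3, 335.3], [245.7, 335.4]]
```

View pics/c3.png

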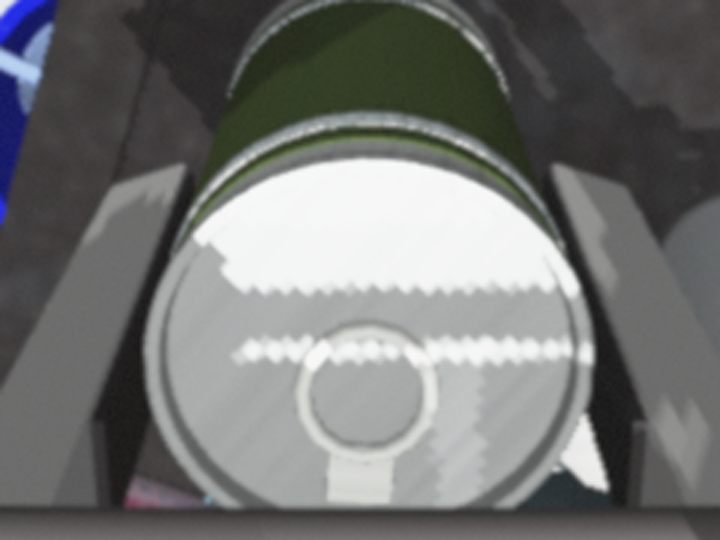

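The lifted tin is held upright and centred, lid centre near crop (368,350). Its ring tab still points down the image, within about 5°. Next I turn it and carry it to the scanner.

>>> move_arm(motion=[0, 0, -0.14, 0, 0, 0, 0, 0, 0, -0.14, 0, 0, 0, 0, 0, 0, -0.14, 0, 0, 0, 0, 0, 0, -0.14, 0, 0, 0, 0, 0, 0, -0.14, 0, 0, 0, 0, 0, 0, -0.14, 0, 0, 0, 0, 0, 0, -0.14, 0, 0, 0, 0, 0, 0, -0.14, 0, 0, 0, 0, 0, 0, -0.14, 0, 0, 0, 0, 0, 0, -0.14, 0, 0, 0, 0, 0, 0, -0.14, 0, 0, 0, 0, 0, 0, -0.14, 0, 0, 0, 0])

```text
time: 5.63
tool_pos: [0.4419, 0.0062, 0.1623]
ee_rot: [3.138, -0.004, -2.545]
wrist_force: [-0.3, -0.2, -1.8]
width: 0.0573
finger_force: 30.0
```

>>> move_arm(motion=[0, 0, -0.14, 0, 0, 0, 0, 0, 0, -0.14, 0, 0, 0, 0, 0, 0, -0.14, 0, 0, 0, 0, 0, 0, -0.14, 0, 0, 0, 0, 0, 0, 0, -0.22, 0.076, 0, 0, 0, 0, 0, -0.22, 0.076, 0, 0, 0, 0, 0, -0.22, 0.076, 0, 0, 0, 0, 0, -0.22, 0.076, 0, 0, 0, 0, 0, -0.22, 0.076, 0, 0, 0, 0, 0, -0.22, 0.076, 0, 0, 0, 0, 0, 0, 0, 0, 0, 0, 0, 0, 0, 0, 0, 0])

```text
time: 6.63
tool_pos: [0.478, 0.1775, 0.1571]
ee_rot: [-3.128, -0.032, -2.154]
wrist_force: [-1.0, -0.4, -2.3]
width: 0.0576
finger_force: 30.0
```

```bash
python3 -c "
from h import *
plan(.502,.195,.165,-120.5)
print(robot.get_obs()['joint_positions'])
w,c=snap('wrist','w4'); print([proj(c,[.507,.204,.01]),proj(c,[.556,.2885,.122])])
"
```

```text
t 6.6333 pos [0.478  0.1775 0.1571] rpy [-179.23   -1.81 -123.39] F [-1.  -0.4 -2.3] w 0.057604689314432515 ff 30.0
turn [-0.016 -0.041 -0.064] shift in final frame [-0.272 -0.118 -0.079] in now frame [-0.275 -0.105 -0.086]
[ 0.26579988  0.02652146  1.53063185 -0.03099205  1.59920532 -2.29393973]
[(np.float64(313.41151295229463), np.float64(277.2660825916894)), (np.float64(316.57713617392926), np.float64(465.71759685102995))]
```

View pics/w4.png

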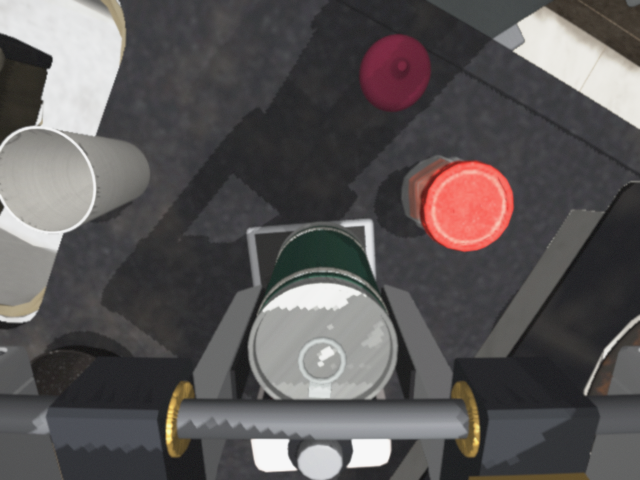

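The tin is over the pad. The foot's front corners show at (248,230) and (372,221), and the key is at (320,456) against a prediction of (317,466). The pose looks unsettled, so I'll wait one beat and re-read it.

>>> move_arm(motion=[0, 0, 0, 0, 0, 0, 0, 0, 0, 0, 0, 0, 0, 0])

```text
time: 6.85
tool_pos: [0.479, 0.1762, 0.1595]
ee_rot: [-3.125, -0.028, -2.157]
wrist_force: [0.0, 0.1, -2.0]
width: 0.0576
finger_force: 30.0
```

```bash
python3 -c "
from h import *
plan(.502,.195,.165,-120.5)
print(robot.get_obs()['joint_positions'],robot.get_obs()['qvel'])
w,c=snap('wrist','w5'); g=cv2.cvtColor(w,cv2.COLOR_BGR2GRAY)
print([onz(c,u,v,.008) for u,v in ((248,230),(372,221))], onz(c,320,460,.122))
k=(g>140).astype(np.uint8); cs,_=cv2.findContours(k[205:260,235:390],0,1)
print(cv2.approxPolyDP(cv2.convexHull(max(cs,key=cv2.contourArea)),2,True)[:,0]+[235,205])
"
```

```text
t 6.85 pos [0.479  0.1762 0.1595] rpy [-179.06   -1.62 -123.58] F [ 0.   0.1 -2. ] w 0.057622417228322995 ff 30.0
turn [-0.02  -0.037 -0.068] shift in final frame [-0.279 -0.102 -0.055] in now frame [-0.282 -0.088 -0.061]
[ 0.26271461  0.02322177  1.52920555 -0.03101538  1.59951179 -2.29374126] [-0.00476283 -0.00595561 -0.0103645   0.00141318  0.00092752  0.00111017]
[array([0.53344617, 0.13611195, 0.008     ]), array([0.43851872, 0.18894604, 0.008     ])] [0.55440923 0.2863475  0.122     ]
[[341 222]
 [364 219]
 [374 221]
 [376 259]
 [368 259]]
```

>>> move_arm(motion=[-0.01, -0.018, -0.04, 0, 0, 0, 0, -0.01, -0.018, -0.04, 0, 0, 0, 0, 0, 0, 0, -0.07, -0.025, 0, 0, 0, 0, 0, -0.07, -0.025, 0, 0, 0, 0, 0, -0.07, -0.025, 0, 0, 0, 0, 0, -0.07, -0.025, 0, 0, 0, 0, 0, 0, 0, 0, 0, 0, 0, 0, 0, 0, 0, 0])

```text
time: 7.57
tool_pos: [0.5024, 0.1969, 0.16]
ee_rot: [-3.141, -0.0, -2.092]
wrist_force: [0.4, -0.5, -2.7]
width: 0.0577
finger_force: 30.0
```

```bash
python3 -c "
from h import *
plan(.502,.195,.075,-120)
"
```

```text
t 7.5667 pos [0.5024 0.1969 0.16  ] rpy [-179.99   -0.   -119.87] F [ 0.4 -0.5 -2.7] w 0.05767620442017608 ff 30.0
turn [-0.    -0.     0.003] shift in final frame [ 0.018 -0.006  0.85 ] in now frame [ 0.018 -0.006  0.85 ]
```

>>> move_arm(motion=[0, 0, 0, 0.02, 0, 0.17, 0, 0, 0, 0, 0, 0, 0.17, 0, 0, 0, 0, 0, 0, 0.17, 0, 0, 0, 0, 0, 0, 0.17, 0, 0, 0, 0, 0, 0, 0.17, 0, 0, 0, 0, 0, 0, 0, 0, 0, 0, 0, 0, 0, 0, 0])

```text
time: 8.15
tool_pos: [0.5003, 0.1945, 0.0743]
ee_rot: [3.14, -0.001, -2.093]
wrist_force: [0.7, 0.5, -1.2]
width: 0.0575
finger_force: 30.0
```

```bash
python3 -c "
from h import *
plan(.502,.195,.0665,-120)
"
```

```text
t 8.15 pos [0.5003 0.1945 0.0743] rpy [ 1.7992e+02 -8.0000e-02 -1.1990e+02] F [ 0.7  0.5 -1.2] w 0.05748018093448223 ff 30.0
turn [ 0.002 -0.002  0.002] shift in final frame [-0.013 -0.013  0.078] in now frame [-0.013 -0.013  0.078]
```

Stepping down until it touches.

>>> move_arm(motion=[0, 0, 0, 0, 0, 0.03, 0, 0, 0, 0, 0, 0, 0.03, 0, 0, 0, 0, 0, 0, 0.015, 0, 0, 0, 0, 0, 0, 0, 0])

```text
time: 8.48
tool_pos: [0.5015, 0.1948, 0.0682]
ee_rot: [-3.14, 0.001, -2.093]
wrist_force: [0.3, -0.1, -2.2]
width: 0.0577
finger_force: 30.0
```

```bash
python3 -c "
from h import *
plan(.502,.195,.066,-120)
"
```

```text
t 8.4833 pos [0.5015 0.1948 0.0682] rpy [-1.7993e+02  7.0000e-02 -1.1990e+02] F [ 0.3 -0.1 -2.2] w 0.057734150948607434 ff 30.0
turn [-0.001  0.002  0.002] shift in final frame [-0.005 -0.004  0.022] in now frame [-0.004 -0.004  0.022]
```

>>> move_arm(motion=[0, 0, 0, -0.02, 0, 0, 0, 0, 0, 0, -0.02, 0, 0, 0, 0, 0, 0, -0.02, 0, 0, 0, 0, 0, 0, 0, 0, 0, 0])

```text
time: 8.82
tool_pos: [0.5046, 0.2004, 0.068]
ee_rot: [-3.141, 0.001, -2.092]
wrist_force: [-0.3, 0.3, -2.8]
width: 0.0579
finger_force: 30.0
```

>>> move_arm(motion=[0, 0, 0, -0.02, 0, 0, 0, 0, 0, 0, 0, 0, 0, 0])

```text
time: 8.98
tool_pos: [0.5054, 0.201, 0.0678]
ee_rot: [-3.14, -0.001, -2.093]
wrist_force: [0.4, -2.9, -1.3]
width: 0.0575
finger_force: 30.0
```

>>> move_arm(motion=[0, 0, 0, -0.02, 0, 0, 0, 0, 0, 0, 0, 0, 0, 0])

```text
time: 9.15
tool_pos: [0.5059, 0.2014, 0.0678]
ee_rot: [-3.14, -0.004, -2.093]
wrist_force: [-1.7, -6.1, -0.3]
width: 0.0577
finger_force: 30.0
```

Force is almost straight back along scanner -x, so the tin is against both rails. Now I'll set it down.

>>> move_arm(motion=[0, 0, 0, 0, 0, 0.012, 0, 0, 0, 0, 0, 0, 0.012, 0, 0, 0, 0, 0, 0, 0, 0])

```text
time: 9.4
tool_pos: [0.5059, 0.2014, 0.0659]
ee_rot: [-3.14, -0.003, -2.093]
wrist_force: [-1.7, -6.1, 2.2]
width: 0.0576
finger_force: 30.0
```

>>> move_arm(motion=[0, 0, 0, 0, 0, 0.01, 0, 0, 0, 0, 0, 0, 0, 0])

```text
time: 9.57
tool_pos: [0.5059, 0.2014, 0.0657]
ee_rot: [-3.14, -0.003, -2.093]
wrist_force: [-2.2, -6.6, 4.9]
width: 0.0575
finger_force: 30.0
```

>>> move_arm(motion=[0, 0, 0, 0, 0, 0, 0.65, 0, 0, 0, 0, 0, 0, 0.75, 0, 0, 0, 0, 0, 0, 1, 0, 0, 0, 0, 0, 0, 1, 0, 0, 0, 0, 0, 0, 1, 0, 0, 0, 0, 0, 0, 1, 0, 0, 0, 0, 0, -0.1, 1, 0, 0, 0, 0, 0, -0.3, 1, 0, 0, 0, 0, 0, -0.3, 1, 0, 0, 0, 0, 0, -0.3, 1, 0, 0, 0, 0, 0, -0.3, 1, 0, 0, 0, 0, 0, 0, 1])

```text
time: 10.57
tool_pos: [0.5095, 0.2044, 0.2033]
ee_rot: [-3.131, 0.011, -2.092]
wrist_force: [0.8, 0.1, -0.1]
width: 0.0941
finger_force: 0.0
```

```bash
python3 -c "
from h import *
plan(.5555,.287,.2,-120)
a,ca=snap('top','top1');b,cb=snap('scene','scene1');w,c=snap('wrist','w6')
S=np.array([.5067,.2027,.112])
for n,k in (('top',ca),('scene',cb),('wrist',c)): print(n,proj(k,S),proj(k,[.5555,.287,.122]))
r=lambda im,x,y,w,h:cv2.resize(im[y:y+h,x:x+w],(400,300),interpolation=cv2.INTER_CUBIC)
cv2.imwrite('pics/c4.png',np.vstack([np.hstack([r(a,195,200,112,84),r(b,220,175,120,90)]),np.hstack([r(w,200,180,240,180),r(w,200,300,240,180)])])[:,:,::-1])
"
```

```text
t 10.5667 pos [0.5095 0.2044 0.2033] rpy [-179.39    0.64 -119.89] F [ 0.8  0.1 -0.1] w 0.09410341683369461 ff 0.0
turn [-0.014  0.014  0.002] shift in final frame [-0.945  0.015  0.033] in now frame [-0.945  0.013  0.043]
top (np.float64(262.4293911387033), np.float64(261.7438624128295)) (np.float64(218.52325442569332), np.float64(234.551838252593))
scene (np.float64(266.0255794891983), np.float64(225.0436315755444)) (np.float64(266.36298004523854), np.float64(186.31977755690463))
wrist (np.float64(322.25312200673136), np.float64(250.12230422136705)) (np.float64(321.7439580852371), np.float64(376.58891961513086))
```

View pics/c4.png

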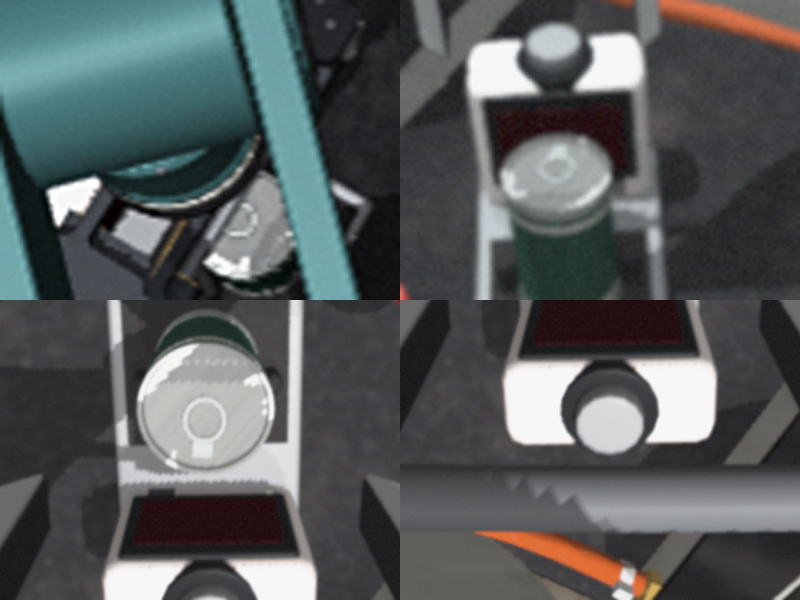

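The tin stands on the pad. In the wrist crop its lid centre is near (206,405), the ring tab points at the window, and the key is at (610,425). Now I'll measure the seating error relative to the key.

```bash
python3 -c "
from h import *
w,c=load('w6'); w=w[:,:,::-1]  # order irrelevant for grey
g=cv2.cvtColor(cv2.imread('pics/w6.png'),cv2.COLOR_BGR2GRAY)
def big(m): return cv2.convexHull(max(cv2.findContours(m,0,1)[0],key=cv2.contourArea))
m=np.zeros_like(g); m[195:272,275:373]=(g>95)[195:272,275:373]; m=cv2.morphologyEx(m,cv2.MORPH_OPEN,np.ones((5,5)))
print(cv2.boundingRect(big(m))); e=cv2.fitEllipse(big(m)); print(e)
m=np.zeros_like(g); m[350:398,300:352]=(g>125)[350:398,300:352]
ek=cv2.fitEllipse(big(cv2.morphologyEx(m,cv2.MORPH_OPEN,np.ones((9,9))))); print(ek)
T=onz(c,*e[0],.112);K=onz(c,*ek[0],.122); d=(T-K)[:2]; ux=np.array([.5,.866]);uy=np.array([-.866,.5])
print(T,K,'tin in scanner',d@ux+.098,d@uy)
# window lower edge corners / foot front corners in this view
for u,v in ((123,303),(300,303)): print(onz(c,200+u*.6,180+(v-300)*.6,.008))
"
```

```text
(282, 205, 91, 67)
((326.66400146484375, 254.69358825683594), (88.62230682373047, 104.92554473876953), 155.58642578125)
((325.61724853515625, 374.3519592285156), (35.07511901855469, 40.223384857177734), 83.77493286132812)
[0.50567497 0.2072047  0.112     ] [0.5519629  0.28673004 0.122     ] tin in scanner 0.005987083058006631 0.00032267879351767503
[0.52924612 0.14968529 0.008     ]
[0.44265378 0.19931329 0.008     ]
```

```bash
python3 -c "
from h import *
w,c=load('w6'); g=cv2.cvtColor(w,cv2.COLOR_BGR2GRAY)
h=cv2.HoughCircles(cv2.resize(g[180:300,260:390],None,fx=3,fy=3),cv2.HOUGH_GRADIENT,1,30,param1=120,param2=20,minRadius=110,maxRadius=132)[0][:3]/3+[260,180,0]; print(h)
K=onz(c,325.6,374.4,.122);ux=np.array([.5,.866]);uy=np.array([-.866,.5])
for u,v in [x[:2] for x in h]+[(323.6,243)]:
    T=onz(c,u,v,.112); d=(T-K)[:2]; print(T,'scanner',d@ux+.098,d@uy,'abs',(T[:2]-[.5067,.2027])@ux,(T[:2]-[.5067,.2027])@uy)
o=ray(c,320,240)[0]; print('2 views:', tri(ray(c,323.6,243),ray(load('scene1')[1],267.1,226.6)))
"
```

```text
[[323.16666794 247.83333588  41.96666718]]
[0.5052969  0.20155194 0.112     ] scanner 0.0008600968212221782 -0.0021634517188353353 abs -0.0016957688960204276 0.0006410571559467937
[0.50326369 0.19861807 0.112     ] scanner -0.0026972372590964716 -0.0018696270846282545 abs -0.005253102976339077 0.0009348817901538749
2 views: (array([0.50455131, 0.19783719, 0.11282324]), [0.0015183731366491282, 0.001518373136649151])
```

The tin measures within a few mm of the seat, and contact was felt on both rails. Next I shut the fingers and move over the key.

>>> move_arm(motion=[-0.014, 0.014, 0, 0, 0, 0, 0, 0, 0, 0, -0.23, 0.004, 0, 0, 0, 0, 0, -0.23, 0.004, 0, 0, 0, 0, 0, -0.23, 0.004, 0, 0, 0, 0, 0, -0.23, 0.004, 0, 0, 0, 0, 0, 0, 0, 0, 0, 0, 0, 0, 0, 0, 0, 0, 0, 0, 0, 0, 0, 0, 0])

```text
time: 11.38
tool_pos: [0.5498, 0.2833, 0.1917]
ee_rot: [3.129, -0.014, -2.093]
wrist_force: [0.1, -0.1, -0.2]
width: 0.0438
finger_force: 0.0
```

```bash
python3 -c "
from h import *
plan(.5553,.287,.126,-120)
"
```

```text
t 11.3833 pos [0.5498 0.2833 0.1917] rpy [ 179.29   -0.77 -119.9 ] F [ 0.1 -0.1 -0.2] w 0.0438254525382333 ff 0.0
turn [ 0.016 -0.017  0.002] shift in final frame [-0.06  -0.028  0.657] in now frame [-0.068 -0.037  0.656]
```

>>> move_arm(motion=[0.014, -0.015, 0, -0.06, -0.025, 0, 0, 0, 0, 0, 0, 0, 0, 0, 0, 0, 0, 0, 0, 0, 0, 0, 0, 0, 0, 0, 0, 0, 0, 0, 0, 0, 0, 0, 0, 0, 0, 0, 0, 0, 0.2, 0, 0, 0, 0, 0, 0, 0.2, 0, 0, 0, 0, 0, 0, 0.18, 0, 0, 0, 0, 0, 0, 0, 0, 0, 0, 0, 0, 0, 0, 0])

```text
time: 12.22
tool_pos: [0.5551, 0.2875, 0.1344]
ee_rot: [3.141, -0.001, -2.093]
wrist_force: [-0.2, 0.5, -0.9]
width: 0.0009
finger_force: 0.0
```

```bash
python3 -c "
from h import *
plan(.5553,.287,.126,-120)
"
```

```text
t 12.2167 pos [0.5551 0.2875 0.1344] rpy [ 1.7994e+02 -4.0000e-02 -1.1991e+02] F [-0.2  0.5 -0.9] w 0.0008892875025645185 ff 0.0
turn [ 0.001 -0.001  0.002] shift in final frame [ 0.003 -0.004  0.084] in now frame [ 0.003 -0.004  0.084]
```

Pressing down to about 0.116.

>>> move_arm(motion=[0, 0, 0, 0, 0, 0.06, 0, 0, 0, 0, 0, 0, 0.06, 0, 0, 0, 0, 0, 0, 0.03, 0, 0, 0, 0, 0, 0, 0, 0])

```text
time: 12.55
tool_pos: [0.5563, 0.2881, 0.1207]
ee_rot: [-3.14, 0.003, -2.093]
wrist_force: [0.7, -0.3, 3.5]
width: 0.0006
finger_force: 1.0
```

>>> move_arm(motion=[0, 0, 0, 0, 0, 0.025, 0, 0, 0, 0, 0, 0, 0, 0])

```text
time: 12.72
tool_pos: [0.5563, 0.2881, 0.1186]
ee_rot: [-3.14, 0.003, -2.093]
wrist_force: [1.0, 0.2, 2.1]
width: 0.0005
finger_force: 1.5
```

>>> move_arm(motion=[0, 0, 0, 0, 0, 0.02, 0, 0, 0, 0, 0, 0, 0, 0])

```text
time: 12.88
tool_pos: [0.5563, 0.2881, 0.1166]
ee_rot: [-3.14, 0.003, -2.093]
wrist_force: [-0.2, 0.4, 3.9]
width: 0.0005
finger_force: 2.1
```

>>> move_arm(motion=[0, 0, 0, 0, 0, 0.015, 0, 0, 0, 0, 0, 0, 0, 0])

```text
time: 13.05
tool_pos: [0.5563, 0.2881, 0.1162]
ee_rot: [-3.14, 0.003, -2.093]
wrist_force: [-1.3, -0.5, 7.3]
width: 0.0007
finger_force: 3.9
```

>>> move_arm(motion=[0, 0, 0, 0, 0, 0.01, 0, 0, 0, 0, 0, 0, 0, 0])

```text
time: 13.22
tool_pos: [0.5564, 0.2882, 0.1162]
ee_rot: [-3.139, 0.004, -2.093]
wrist_force: [-2.3, -0.6, 10.3]
width: 0.0005
finger_force: 5.1
```

>>> move_arm(motion=[0, 0, 0, 0, 0, 0.01, 0, 0, 0, 0, 0, 0, 0, 0])

```text
time: 13.38
tool_pos: [0.5564, 0.2882, 0.1161]
ee_rot: [-3.139, 0.004, -2.093]
wrist_force: [-3.1, -0.6, 13.1]
width: 0.0002
finger_force: 6.5
```

The key is fully down: motion stopped at 0.116 while the force rose to 13 N. Lifting off now and checking the tin.

>>> move_arm(motion=[0, 0, 0, 0, 0, -0.1, 0, 0, 0, 0, 0, 0, -0.2, 0, 0, 0, 0, 0, 0, -0.25, 0, 0, 0, 0, 0, 0, -0.25, 0, 0, 0, 0, 0, 0, -0.25, 0, 0, 0, 0, 0, 0, -0.2, 0, 0, 0, 0, 0, 0, 0, 0, 0, 0, 0, 0, 0, 0, 0])

```text
time: 14.05
tool_pos: [0.556, 0.288, 0.2378]
ee_rot: [-3.14, 0.003, -2.093]
wrist_force: [0.1, -0.3, -0.8]
width: 0.0008
finger_force: 0.0
```

```bash
python3 -c "
from h import *
plan(.5553,.287,.126,-120)
w,c=snap('wrist','w7'); print(proj(c,[.5067,.2027,.112]),proj(c,[.5553,.287,.122]))
"
```

```text
t 14.05 pos [0.556  0.288  0.2378] rpy [-1.7991e+02  1.5000e-01 -1.1990e+02] F [ 0.1 -0.3 -0.8] w 0.0007818647327854666 ff 0.0
turn [-0.002  0.003  0.002] shift in final frame [1.200e-02 1.000e-03 1.118e+00] in now frame [0.015 0.003 1.118]
(np.float64(322.64236639367135), np.float64(108.40760202072724)) (np.float64(322.38190616982894), np.float64(238.46259416443814))
```

View pics/w7.png

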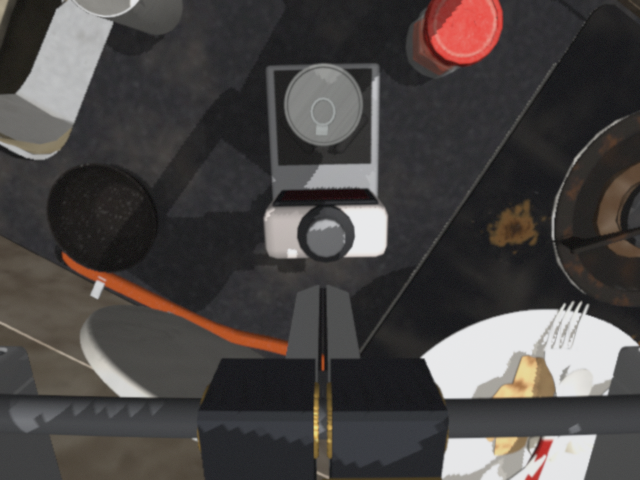

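The final view shows the tin upright on the pad, lid centre (323,105), ring tab towards the window and the key at (327,232), back up. It is within about 3 mm of the seat and the neighbours have not moved, so I'm handing in.

```bash
python3 -c "
from bench import robot
print(robot.close_job())"
```

```text
the job is handed in; nothing more can be done
None
```

The job is handed in (the verdict was not shown): the tin stands upright on the pad, within about 3 mm of the seat centre by camera, with its code panel facing the window; the key was pressed fully down and let go, and the other things looked undisturbed.

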